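# Gauge the stepped post's foot in the deck caliper

### The arm

A 7-joint arm with a two-finger parallel gripper is mounted at the origin on the work surface. World frame = base frame: x ahead of the robot, y to its left, z up, the work surface at z = 0. Lengths are in m, angles in degrees, forces in N, time in s.
With the tool pointing down it reaches from about 0.425 to 0.875 m from the base axis. Payload 4.7 kg.
Tool frame: the origin (TCP) lies midway between the tips of the shut fingers; the grasp point (between the pads) lies 19 mm behind it; x points along the fingers, y is the direction in which the jaws open and shut, and the axes are right-handed (so a half turn about x gives the same grasp; the last joint's range is limited). The gripper opens to 87 mm and grips with 3 to 60 N. Pads are 19 mm wide; open, the fingers measure 117 mm over their backs; the gripper's body (75 mm by 190 mm) begins 51 mm behind the grasp point.
Start: joints at [-67.947, 18.392, -4.016, 83.108, 1.295, 78.541, -3.26], TCP at [0.236, 0.606, 0.223] pointing down, gripper open.
Joint ranges: [-163.93, 163.93], [-17.29, 119.83], [-79.2, 71.16], [3.27, 140.29], [-89.18, 269.18], [5.43, 117.66], [-154.24, 154.24]. Speed limits (degrees/s): [147.25, 147.25, 180, 180, 180, 180, 180].

### API

Orientations are given as [roll, pitch, yaw] about the fixed x, y, z axes, in that order (R = Rz(yaw) Ry(pitch) Rx(roll)).
In Python, from bench import readout, vision, ticket gives the robot as it stands.
- The arm moves only by the tool jog_arm, never from a script. Its argument "steps" is a list of rows, each an object with "offset": the shift along the world's x, y, z in m, a list of three; "turn": the turn, a rotation vector about the world's x, y, z in degrees, a list of three. In form: [{"offset": [x, y, z], "turn": [ax, ay, az]}, ...]. A call has 1 to 10 rows; each row shifts and turns the pose as measured when the row begins; what a row does not reach is not made up. A row lasts 1/8 s, in which the tool goes at most 62.5 mm and 10.7 degrees, less where a joint would pass 70% of its speed; a pose out of reach is approached as far as the arm can. A call is refused whole if a number of a shift passes 0.0625 or a number of a turn 10.7, either way. A call with a gripper value outside its range is refused whole. "jaw" is the opening, from 0 (shut) to 1 (fully open), set as the call begins (left out, the last holds). The fingers move at their own pace and stop on an object; "squeeze" is the grip in N (left out, the last holds). Time passes only in rows, so rows that do not move let the fingers close. It gives the time, the measured TCP pose, the force and the opening at its end, in the units of the state.
- readout.observe(): the state, without advancing time (a new reading comes with each control period).
- vision.capture(name): name is "scene" or "top" or "wrist"; returns a dict with "pixels" (400x640x3 uint8, red, green, blue), "fovy" (degrees; the focal length in pixels is half the picture's height over the tangent of half this angle, whatever the lens; pixels are square), "cx", "cy" (the principal point, pixels), "extrinsics" (4x4, takes a point from camera to world coordinates); the wrist camera has in their place "hand_eye" (4x4, takes a point from camera to tool coordinates, whose origin is the TCP and whose axes are the tool frame's). Camera axes: x right, y up, looking along -z (the intrinsics and any distortion apply to the point x, -y, -z); pixel columns grow to the right and rows downward; lengths in m; the calibration is good to about 2 mm. The wrist camera is an equidistant fisheye: a pixel r from the principal point sees the ray r / f radians off the axis. A picture is of the moment at which its call begins: read the wrist's pose just before it. There is no depth.
- ticket.finish_job(): hands the job in, once; it reports no verdict.
The state is a dict: "clock": time; "qpos": joint angles; "dq": joint speeds; "effort": joint torques, N m; "position": TCP position; "ee_rot": TCP orientation; "force": force on the tool from outside, world axes, zero at the start; "torque": the same for the moment, N m; "grip_width": finger opening in m.
Only numpy, scipy, OpenCV 4.12 (cv2) and the standard library are available. Lean on these libraries where they do the work, as an engineer would, in place of code of your own. Each camera call takes 0.05 s, during which the arm holds its last target.

### The job

Take the stepped post (wide round foot, narrower shank) from the white carrier plate and stand it upright on its foot between the open jaws of the bench caliper, and let go of it. Then push the black thumb tab to slide the jaw shut until both jaws bear on the foot and the tab's spring visibly gives, and leave the jaw closed on the post. Leave the other two parts standing where they are on the plate.

Things in the scene. Friction and masses are not known exactly. Their poses are not given: they have to be found in the camera images.
- post: The part to gauge: turned bare aluminium, 0.16 kg nominal. Round foot 44 mm in diameter and 25 mm high, on it a coaxial round shank 24 mm in diameter and 50 mm high; 75 mm high in all. Origin at the centre of the foot's underside, z up along its axis. It starts upright on the white carrier plate (8 mm thick); which of the plate's three places it has varies.
- pillar: Bystander on the carrier plate: a plain straight aluminium cylinder 36 mm in diameter, 75 mm high. Origin at the centre of its underside, z up.
- spool: Bystander on the carrier plate: an aluminium spool 75 mm high, with 44 mm flanges 18 mm thick at top and bottom and a 24 mm waist. Origin at the centre of its underside, z up.
- caliper: Bench caliper fixed to the deck: dark steel base plate 12 mm thick, x -35 to 225, y -65 to 65 mm. Origin on the deck under the centre of the fixed jaw's face; x points the way the jaws open, z up. Both jaws are 50 mm wide (y), 18 mm thick, top at z = 36 mm; fixed jaw at x -18 to 0, sliding face at x = joint jaw. Parts stand on the plate at z = 12 mm. Low scale beam at y 49 to 63, top z = 22 mm.
- tab_push (a point): Push point on the black thumb tab's rear face, centred in y, 18 mm below its top; axes as the caliper's: push towards -x. On the caliper it lies at x = jaw + 58 mm (tab not pressed), y = 0, z = 59 mm. The tab is an upright plate 40 mm wide, 10 mm thick, z 15 to 77 mm on the caliper; it can also be pinched. Between it and the jaw nothing is above z = 36 mm; behind it nothing stands.
- jaw (a joint): The caliper's opening in m, the clear gap between the two jaw faces: 0 is shut, 0.115 fully open. It starts between 0.09 and 0.11. It slides with about 1 N of friction and stays where it is left; shut on the post's foot it reads 0.044.
- tab (a joint): How far the thumb tab has sunk against its spring towards the sliding jaw, in m: 0 at rest, 0.012 fully pressed. The spring is preloaded: the tab begins to give at 3.5 N and needs 7.7 N to be fully pressed, so the jaw slides along with the tab and the tab only gives once the jaws bear on a part. It springs back when released.
Mind the look-alikes: they are no part of the job. Leave any brown or turquoise look-alike of the post alone.

How it is judged (in metres and radians):
On the way, in this order (a step that is already met when the one before it is completed fails the run):
1. the post stands upright on the caliper's base between the open jaws, released (y of post in the frame of caliper between -0.018 and 0.018 m and z of post in the frame of caliper between 0.009 and 0.016 m and angle between post's own z axis and vertical below 0.12 rad and x of post in the frame of caliper between 0 and 0.1 m and value of joint jaw above 0.055 m and contact force between the fingers and post below 0.1 N and linear speed of post below 0.03 m/s), for 0.2 s.
2. both jaws bear on the post's foot and the thumb tab has sunk at least 2 mm against its spring (y of post in the frame of caliper between -0.018 and 0.018 m and z of post in the frame of caliper between 0.009 and 0.016 m and angle between post's own z axis and vertical below 0.12 rad and x of post in the frame of caliper between 0.018 and 0.027 m and value of joint jaw between 0.041 and 0.047 m and value of joint tab above 0.002 m), for 0.2 s.
At the end, for the whole second after the job is handed in: The post stands upright (within 7 degrees) on the caliper's base, within 18 mm of the jaws' centre line, at rest, with the jaw left closed on its foot (opening 41 to 47 mm) and the thumb tab sprung back; the pillar and the spool still stand within 40 mm of where they were (y of post in the frame of caliper between -0.018 and 0.018 m and z of post in the frame of caliper between 0.009 and 0.016 m and angle between post's own z axis and vertical below 0.12 rad and x of post in the frame of caliper between 0.018 and 0.027 m and value of joint jaw between 0.041 and 0.047 m and value of joint tab below 0.002 m and linear speed of post below 0.02 m/s); the robot touches nothing.
It fails at once if the plain pillar is knocked over or shifted by more than 40 mm (distance of pillar from where it was at the start of the episode above 0.04 m or angle between pillar's own z axis and vertical above 0.4 rad).
It fails at once if the spool is knocked over or shifted by more than 40 mm (distance of spool from where it was at the start of the episode above 0.04 m or angle between spool's own z axis and vertical above 0.4 rad).
It also fails if it takes over 54 s, if anything falls off the work surface, if the arm or the gripper's body presses on something with over 40 N, if the wrist force passes 120 N, or if a joint passes its speed limit or range.

## Working session

There is one attempt and no reset: what is moved stays moved. The work goes in short steps, Python scripts to look and compute and a tool call to move; the robot and the scene stay as the last step left them, time stands still between calls to the robot, and variables do not carry over. Pictures are saved under pics/ and viewed, and the job is handed in when it is done.

Besides the shell and the picture viewer there is one more tool, called after "Request:" in YAML: its name, and indented under it one key for each argument. jog_arm: Moves the arm, as the interface text tells. Its arguments: {"type":"object","properties":{"steps":{"type":"array","items":{"type":"object","properties":{"offset":{"type":"array","items":{"type":"number"}},"turn":{"type":"array","items":{"type":"number"}}}}},"jaw":{"type":"number"},"squeeze":{"type":"number"}},"required":["steps"]}

```bash
mkdir -p pics; ls
python3 - <<'E'
from bench import readout, vision
import cv2
s=readout.observe(); print(s)
for n in ("scene","top"):
    c=vision.capture(n); print(n,c["fovy"],c["cx"],c["cy"],c["extrinsics"], [k for k in c])
    cv2.imwrite(f"pics/{n}0.png",c["pixels"][:,:,::-1])
E
```

```text
pics
{'clock': 0.0, 'qpos': array([-67.94850544,  18.43902247,  -4.01606384,  83.17587074,
         1.29681449,  78.54037875,  -3.26043918]), 'dq': array([-0.03059814, -0.05890981,  0.04620497,  0.05100085, -0.00181677,
       -0.02403482, -0.00801168]), 'effort': array([-7.60939620e-04, -4.91272616e+01, -4.04452616e-01, -3.12529743e+01,
       -6.39847596e-02,  4.35101381e-02,  1.48189333e-04]), 'position': array([0.2353676 , 0.60528933, 0.22145353]), 'ee_rot': array([ -86.14947571,   89.88982733, -107.39077097]), 'force': array([-0.54743413, -0.36048375, -0.52796843]), 'torque': array([-0.00208718,  0.05066452,  0.0071059 ]), 'grip_width': 0.08694244717849522}
scene 47.81286380153045 322.7709609308198 204.1597680717333 [[-0.67863649 -0.63149089  0.37506235  0.7478796 ]
 [ 0.73439538 -0.59090605  0.33390638  0.1019141 ]
 [ 0.01076777  0.50204511  0.8647744   0.62017075]
 [ 0.          0.          0.          1.        ]] ['pixels', 'fovy', 'cx', 'cy', 'extrinsics']
top 47.493415284922705 321.4161480190087 203.87769634485767 [[ 1.13589178e-02  9.85805276e-01 -1.67508010e-01  3.69335784e-01]
 [-9.99935140e-01  1.10591185e-02 -2.72251893e-03 -1.13679076e-01]
 [-8.31382605e-04  1.67528070e-01  9.85866956e-01  8.25449353e-01]
 [ 0.00000000e+00  0.00000000e+00  0.00000000e+00  1.00000000e+00]] ['pixels', 'fovy', 'cx', 'cy', 'extrinsics']
```

View pics/scene0.png

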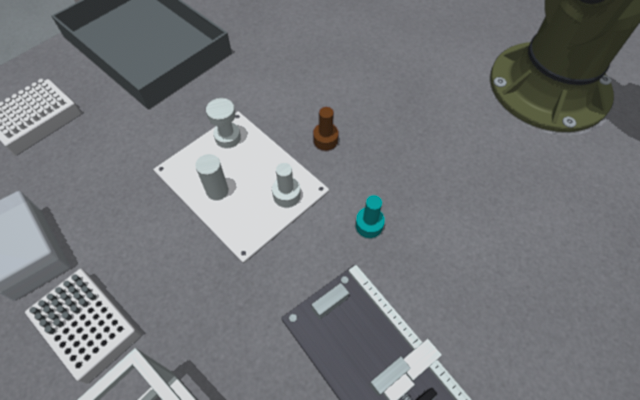

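View pics/top0.png

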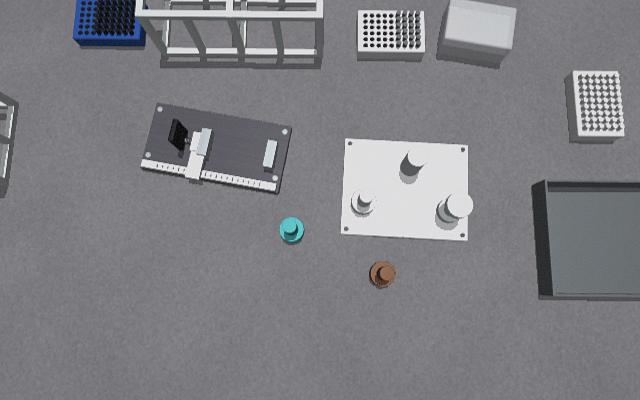

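The candidates, as scene/top pixels:
- Grey stepped part: (286,188) / (363,202). It has a wide foot and a narrow bare shank, so it fits the post.
- Spool: (223,122) / (455,208), with flanges at both ends.
- Pillar: (211,177) / (413,163), plain.
- Brown part: (326,130) / (382,273), and turquoise part: (370,217) / (291,230). Both are look-alikes to leave alone.

I'll confirm with an enlarged crop.

```bash
cat > h.py <<'E'
import numpy as np, cv2
from bench import readout, vision
def cap(n): return vision.capture(n)
def f(c): return c["pixels"].shape[0]/2/np.tan(np.radians(c["fovy"])/2)
def ray(c,u,v):
    F=f(c); d=np.array([(u-c["cx"])/F,-(v-c["cy"])/F,-1.]); E=c["extrinsics"]
    return E[:3,3],E[:3,:3]@d
def onz(c,u,v,z):
    o,d=ray(c,u,v); return o+d*(z-o[2])/d[2]
def proj(c,p):
    E=c["extrinsics"]; q=E[:3,:3].T@(np.asarray(p)-E[:3,3]); F=f(c)
    return np.array([c["cx"]+F*q[0]/-q[2], c["cy"]-F*q[1]/-q[2]])
def crop(c,x0,y0,x1,y1,k,name):
    im=c["pixels"][y0:y1,x0:x1,::-1]
    cv2.imwrite("pics/"+name,cv2.resize(im,None,fx=k,fy=k,interpolation=cv2.INTER_CUBIC))
E
python3 - <<'E'
from h import *
c=cap("scene"); crop(c,150,90,340,260,4,"s_plate.png")
t=cap("top"); crop(t,335,130,485,245,5,"t_plate.png"); crop(t,130,90,300,200,4.5,"t_cal.png")
c2=c; crop(c,270,250,480,400,3.7,"s_cal.png")
E
```

```text
(no output)
```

View pics/s_plate.png

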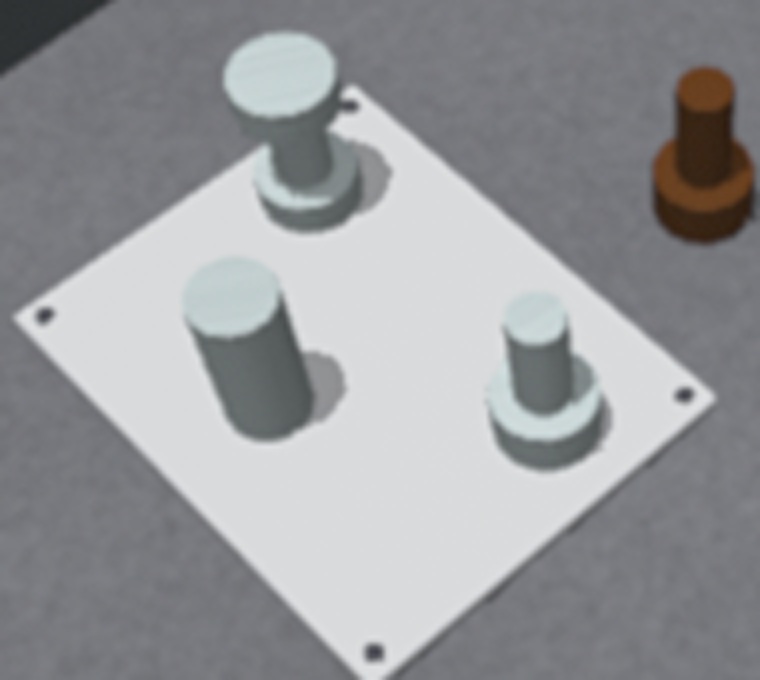

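View pics/t_plate.png

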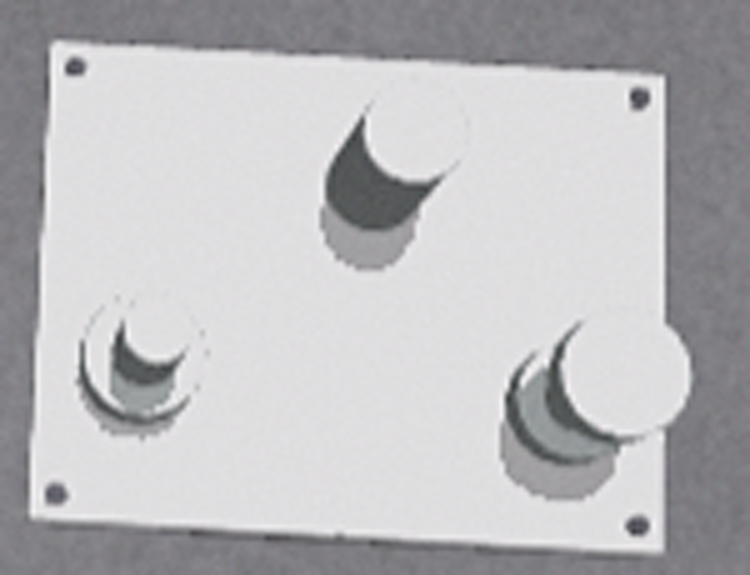

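View pics/t_cal.png

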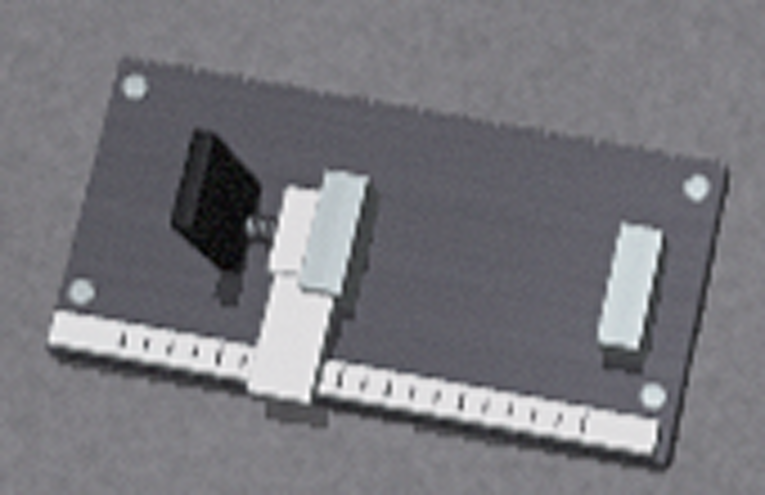

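View pics/s_cal.png

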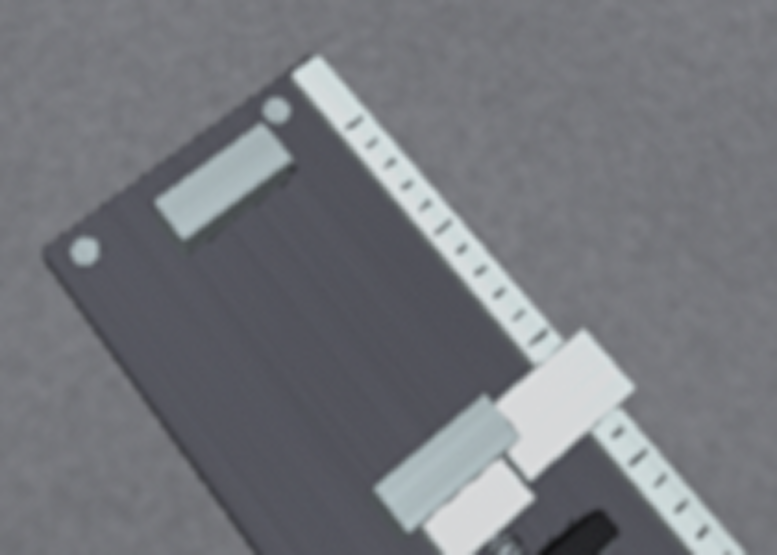

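The crop confirms it: the part at scene (286,188) is bare aluminium with a wide foot and a narrow shank. Next I'll measure the post and the caliper.

Run:
```python
from h import *
from scipy.optimize import least_squares
c=cap("scene"); t=cap("top")
def U(x,y,k,x0,y0): return ((x+.5)/k-.5+x0,(y+.5)/k-.5+y0)
# post
print("scene shank top z83",onz(c,*U(536,319,4,150,90),.083)[:2],"foot top z33",onz(c,*U(545,397,4,150,90),.033)[:2])
print("top shank top z83",onz(t,*U(155,330,5,335,130),.083)[:2],"foot top z33",onz(t,*U(143,357,5,335,130),.033)[:2])
print("pillar",onz(c,*U(232,297,4,150,90),.083)[:2],onz(t,*U(416,131,5,335,130),.083)[:2])
print("spool",onz(c,*U(281,74,4,150,90),.083)[:2],onz(t,*U(622,371,5,335,130),.083)[:2])
# masks jaw
def quads(cam,roi,lo,hi):
    x0,y0,x1,y1=roi; im=cam["pixels"][y0:y1,x0:x1]; hsv=cv2.cvtColor(im,cv2.COLOR_RGB2HSV)
    m=cv2.inRange(hsv,lo,hi)
    cs,_=cv2.findContours(m,cv2.RETR_EXTERNAL,cv2.CHAIN_APPROX_NONE)
    for k in cs:
        if cv2.contourArea(k)<40: continue
        r=cv2.minAreaRect(k); print("  ",cv2.contourArea(k),np.array(r[0])+[x0,y0],r[1],r[2])
        p=cv2.boxPoints(r)+[x0,y0]
        for q in p: print("     ",q,onz(cam,*q,.036)[:2])
for nm,cam,x,y in (("top",t,270,154),("top",t,204,142),("scene",c,331,299),("scene",c,391,376),("beam",t,240,182)):
    px=cam["pixels"][y,x]; print(nm,px, cv2.cvtColor(px[None,None],cv2.COLOR_RGB2HSV))
print("top");quads(t,(130,90,300,200),(70,10,150),(110,60,255))
print("scene");quads(c,(270,250,480,400),(70,10,130),(110,60,255))
```

```text
scene shank top z83 [ 0.51088365 -0.18594874] foot top z33 [ 0.51197295 -0.18451422]
top shank top z83 [ 0.51025883 -0.18488118] foot top z33 [ 0.50997588 -0.18538122]
pillar [ 0.57925575 -0.2729301 ] [ 0.57955309 -0.27324478]
spool [ 0.49729324 -0.34115046] [ 0.49817153 -0.33948092]
top [199 211 214] [[[ 96  18 214]]]
top [193 202 206] [[[ 99  16 206]]]
scene [169 183 186] [[[ 95  23 186]]]
scene [169 182 185] [[[ 96  22 185]]]
beam [225 225 227] [[[120   2 227]]]
top
   217.0 [269.38781738 153.19023895] (9.638339042663574, 27.308626174926758) 12.094757080078125
      [261.81465149 165.53170013] [ 0.57178828 -0.00419205]
      [267.53660583 138.82926178] [ 0.62150258 -0.01287041]
      [276.96098328 140.84877777] [ 0.61790452 -0.02999194]
      [271.23902893 167.55121613] [ 0.56826552 -0.02114729]
   217.5 [203.41177368 140.85293961] (9.45888900756836, 26.678918838500977) 14.03624439239502
      [195.58824921 152.64705658] [0.5942725  0.11556825]
      [202.05883026 126.76470184] [0.64293227 0.10663112]
      [211.23529816 129.05882263] [0.63877588 0.08975547]
      [204.7647171  15
[... 539 characters left out ...]
]
      [289. 321.] [ 0.65356654 -0.03647488]
   463.0 [329.76000214 298.18000793] (13.600000381469727, 37.0) 53.13010025024414
      [310.88000107 303.84000778] [ 0.61759702 -0.03139142]
      [340.47999573 281.64000893] [ 0.56765879 -0.02321366]
      [348.63999939 292.52000809] [ 0.57168229 -0.00495521]
      [319.04000854 314.72000885] [ 0.6209149  -0.01350397]
   1673.5 [410.25270081 333.412323  ] (177.0708465576172, 29.232866287231445) 55.159053802490234
      [347.67608643 269.09803009] [ 0.54723732 -0.02804132]
      [371.66870117 252.39728546] [ 0.50517886 -0.01981403]
      [472.82931519 397.72662354] [0.56889862 0.19082187]
      [448.83670044 414.42736816] [0.60372872 0.18010828]
```

Run:
```python
from h import *
from scipy.spatial.transform import Rotation as Rn
s=readout.observe(); R=Rn.from_euler("xyz",s["ee_rot"],degrees=True).as_matrix(); print(np.round(R,3),s["position"])
t=cap("top")
def U(x,y,k,x0,y0): return ((x+.5)/k-.5+x0,(y+.5)/k-.5+y0)
H=[onz(t,*U(x,y,4.5,130,90),.012)[:2] for x,y in((133,86),(697,187),(81,291),(652,396))]
print(np.round(H,4)); 
for a,b in((1,0),(3,2)): d=H[a]-H[b]; d=-d; print(np.degrees(np.arctan2(d[1],d[0])),np.hypot(*d))
O=np.array([.5963,-.0087]); a=np.radians(79.8); ex=np.array([np.cos(a),np.sin(a)]); ey=np.array([-ex[1],ex[0]])
for h in H: print(np.round([(h-O)@ex,(h-O)@ey],4))
# tab top rear
```

```text
[[-0.     0.362  0.932]
 [-0.001  0.932 -0.362]
 [-1.    -0.001  0.   ]] [0.23553791 0.60565897 0.22221775]
[[ 0.6858  0.1961]
 [ 0.6444 -0.041 ]
 [ 0.597   0.2111]
 [ 0.5554 -0.0249]]
80.08566904153925 0.24063935656516222
80.00701129562584 0.23963991779098076
[ 0.2174 -0.0518]
[-0.0233 -0.053 ]
[0.2165 0.0382]
[-0.0232  0.0374]
```

Request:
jog_arm:
  steps:
    - {"offset":[0.03,-0.06,0],"turn":[0,0,0]}
    - {"offset":[0.03,-0.06,0],"turn":[0,0,0]}
    - {"offset":[0.03,-0.06,0],"turn":[0,0,0]}
    - {"offset":[0.03,-0.06,0],"turn":[0,0,0]}
  jaw: 1
  squeeze: 20

```text
clock: 0.85
position: [0.3458, 0.3792, 0.2209]
ee_rot: [168.1, 89.9, 147.5]
force: [2.0, 0.6, -1.1]
grip_width: 0.0872
```

Request:
jog_arm:
  steps:
    - {"offset":[0.017,-0.055,0],"turn":[0,0,3]}
    - {"offset":[0.017,-0.055,0],"turn":[0,0,3]}
    - {"offset":[0.017,-0.055,0],"turn":[0,0,3]}
    - {"offset":[0.017,-0.055,0],"turn":[0,0,2]}
    - {"offset":[0.017,-0.055,0],"turn":[0,0,0]}
    - {"offset":[0.017,-0.055,0],"turn":[0,0,0]}
    - {"offset":[0.017,-0.055,0],"turn":[0,0,0]}
    - {"offset":[0.017,-0.055,0],"turn":[0,0,0]}
    - {"offset":[0.017,-0.055,0],"turn":[0,0,0]}
    - {"offset":[0,0,0],"turn":[0,0,0]}

```text
clock: 2.1
position: [0.5033, -0.1385, 0.2245]
ee_rot: [38.9, 89.4, 29.1]
force: [-0.0, 0.6, 0.8]
grip_width: 0.0869
```

```bash
cat >> h.py <<'E'
from scipy.spatial.transform import Rotation as Rn
def st():
    s=readout.observe(); R=Rn.from_euler("xyz",s["ee_rot"],degrees=True).as_matrix()
    print("t",round(s["clock"],2),"pos",np.round(s["position"],4),"x",np.round(R[:,0],3),"y",np.round(R[:,1],3),"yaw_y",round(np.degrees(np.arctan2(R[1,1],R[0,1])),1),"F",np.round(s["force"],1),"g",round(s["grip_width"],4)); return s,R
E
python3 - <<'E'
from h import *
s,R=st(); w=cap("wrist"); print(w["fovy"],w["cx"],w["cy"],np.round(w["hand_eye"],3)); cv2.imwrite("pics/w1.png",w["pixels"][:,:,::-1])
E
```

```text
t 2.1 pos [ 0.5033 -0.1385  0.2245] x [ 0.009  0.005 -1.   ] y [0.17  0.985 0.006] yaw_y 80.2 F [-0.   0.6  0.8] g 0.0869
65.70646984690485 318.183431481407 194.9316652154096 [[ 0.001  0.239 -0.971 -0.163]
 [ 1.     0.     0.001 -0.001]
 [ 0.    -0.971 -0.239 -0.065]
 [ 0.     0.     0.     1.   ]]
```

View pics/w1.png

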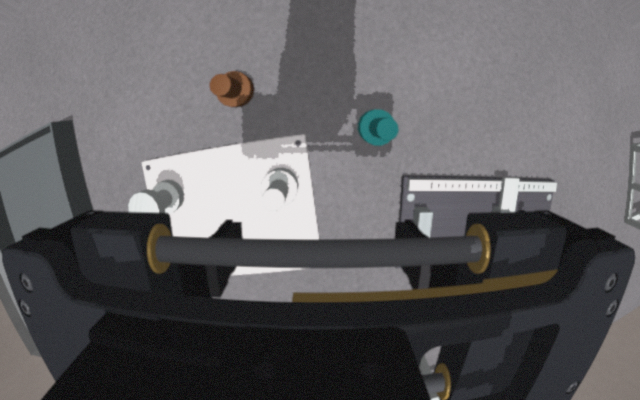

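Wrist view: the post is at (282,182), the spool is at (145,205) with the pillar behind the gripper bar, and both look-alikes are clear of the hand. I'll centre over the post and descend part way.

Request:
jog_arm:
  steps:
    - {"offset":[0.007,-0.047,0],"turn":[-0.3,0.5,0]}
    - {"offset":[0,0,0],"turn":[0,0,0]}
    - {"offset":[0,0,-0.05],"turn":[0,0,0]}
    - {"offset":[0,0,-0.05],"turn":[0,0,0]}
    - {"offset":[0,0,0],"turn":[0,0,0]}

```text
clock: 2.78
position: [0.5122, -0.1715, 0.1225]
ee_rot: [90.3, 89.4, 81.5]
force: [-0.9, 0.0, -0.2]
grip_width: 0.0869
```

Run:
```python
from h import *
s,R=st(); c=cap("top"); crop(c,300,100,500,260,4,"t2.png"); c=cap("scene"); crop(c,150,60,350,210,4,"s2.png")
```

```text
t 2.77 pos [ 0.5122 -0.1715  0.1225] x [ 0.001  0.01  -1.   ] y [0.153 0.988 0.01 ] yaw_y 81.2 F [-0.9  0.  -0.2] g 0.0869
```

View pics/s2.png

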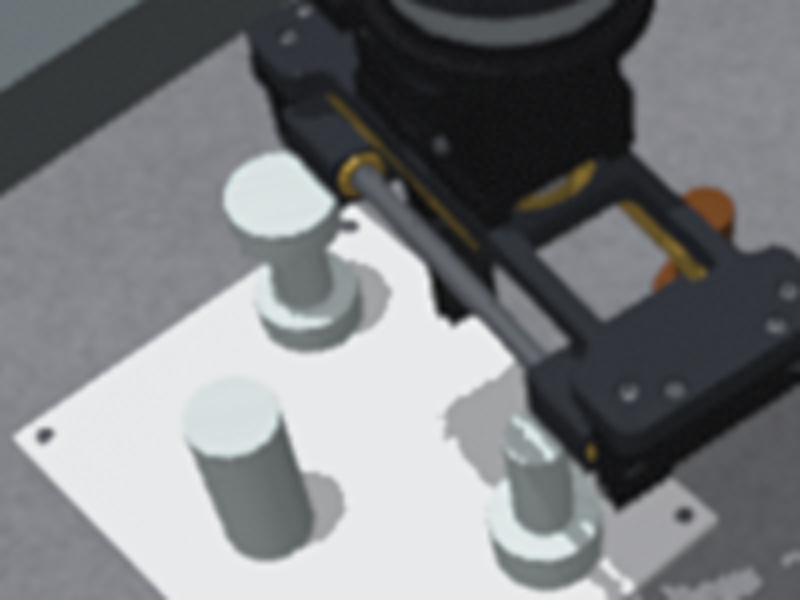

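Request:
jog_arm:
  steps:
    - {"offset":[-0.002,-0.014,0],"turn":[-0.6,0,0]}
    - {"offset":[0,0,0],"turn":[0,0,0]}

```text
clock: 3.12
position: [0.516, -0.1883, 0.1307]
ee_rot: [-3.9, 89.1, -12.7]
force: [-0.1, 1.0, -0.6]
grip_width: 0.0874
```

Run:
```python
from h import *
s,R=st(); w=cap("wrist"); crop(w,220,140,420,300,4,"w3.png")
# wrist ray prediction for shank top centre
E_=w["hand_eye"]; F=f(w)
P=np.array([.5105,-.1852,.083])
for z in(.083,.033):
    P[2]=z; p=R.T@(P-s["position"]); q=E_[:3,:3].T@(p-E_[:3,3]); th=np.arccos(-q[2]/np.linalg.norm(q)); r=F0=(200/np.tan(np.radians(w["fovy"])/2))*th
    d=np.array([q[0],-q[1]]); d/=np.linalg.norm(d); print(z,np.array([w["cx"],w["cy"]])+r*d)
```

```text
t 3.12 pos [ 0.516  -0.1883  0.1307] x [ 0.016 -0.004 -1.   ] y [ 0.152  0.988 -0.001] yaw_y 81.2 F [-0.1  1.  -0.6] g 0.0874
0.083 [322.73990024 204.0606527 ]
0.033 [322.01639343 187.61976133]
```

View pics/w3.png

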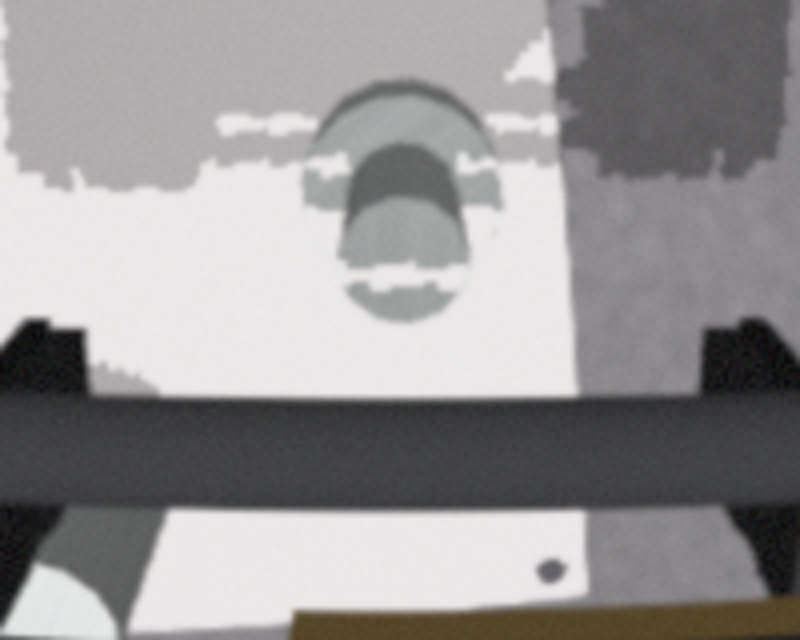

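Wrist view: the shank top is at (321,205), against (323,204) predicted, so the post position holds. I'll let the arm settle and then correct.

Request:
jog_arm:
  steps:
    - {"offset":[0,0,0],"turn":[0,0,0]}
    - {"offset":[0,0,0],"turn":[0,0,0]}

```text
clock: 3.42
position: [0.5171, -0.1876, 0.1318]
ee_rot: [0.7, 89.0, -8.0]
force: [-0.1, -0.3, 0.3]
grip_width: 0.0873
```

Run:
```python
from h import *
s,R=st(); print(np.round(s["dq"],2))
```

```text
t 3.42 pos [ 0.5171 -0.1876  0.1318] x [ 0.018 -0.003 -1.   ] y [0.152 0.988 0.   ] yaw_y 81.3 F [-0.1 -0.3  0.3] g 0.0873
[-0.09 -0.18 -0.03 -0.13  0.05  0.24 -0.02]
```

Request:
jog_arm:
  steps:
    - {"offset":[-0.007,0.002,0],"turn":[0.2,1.0,0]}
    - {"offset":[0,0,-0.015],"turn":[0,0,0]}
    - {"offset":[0,0,-0.015],"turn":[0,0,0]}
    - {"offset":[0,0,0],"turn":[0,0,0]}
    - {"offset":[0,0,0],"turn":[0,0,0]}

```text
clock: 4.05
position: [0.5086, -0.1849, 0.0984]
ee_rot: [165.1, 89.8, 156.4]
force: [0.6, 0.8, -0.2]
grip_width: 0.0869
```

Run:
```python
from h import *
s,R=st()
```

```text
t 4.05 pos [ 0.5086 -0.1849  0.0984] x [-0.003  0.001 -1.   ] y [0.151 0.988 0.001] yaw_y 81.3 F [ 0.6  0.8 -0.2] g 0.0869
```

Request:
jog_arm:
  steps:
    - {"offset":[0.002,0,-0.015],"turn":[0,-0.1,0]}
    - {"offset":[0,0,-0.015],"turn":[0,0,0]}
    - {"offset":[0,0,-0.015],"turn":[0,0,0]}
    - {"offset":[0,0,0],"turn":[0,0,0]}
    - {"offset":[0,0,0],"turn":[0,0,0]}

```text
clock: 4.68
position: [0.5104, -0.1849, 0.0498]
ee_rot: [158.0, 89.9, 149.3]
force: [0.1, 0.7, 0.0]
grip_width: 0.0872
```

Run:
```python
from h import *
s,R=st(); c=cap("scene"); crop(c,150,60,350,210,4,"s4.png")
```

```text
t 4.67 pos [ 0.5104 -0.1849  0.0498] x [-0.002  0.001 -1.   ] y [0.151 0.988 0.001] yaw_y 81.3 F [0.1 0.7 0. ] g 0.0872
```

View pics/s4.png

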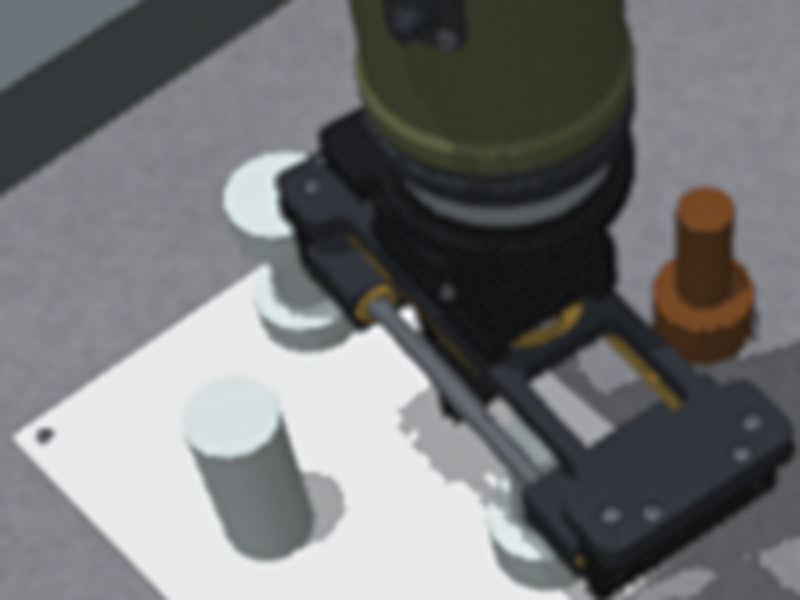

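The hand straddles the shank (foot visible at crop (540,560)), and the spool and pillar are clear. I'll lower 5 mm and close.

Request:
jog_arm:
  steps:
    - {"offset":[0,0,-0.005],"turn":[0,0,0]}
    - {"offset":[0,0,0],"turn":[0,0,0]}

```text
clock: 4.97
position: [0.511, -0.1849, 0.0452]
ee_rot: [123.0, 89.9, 114.3]
force: [0.5, -0.7, -0.1]
grip_width: 0.0868
```

Request:
jog_arm:
  steps:
    - {"offset":[0,0,0],"turn":[0,0,0]}
    - {"offset":[0,0,0],"turn":[0,0,0]}
    - {"offset":[0,0,0],"turn":[0,0,0]}
    - {"offset":[0,0,0],"turn":[0,0,0]}
    - {"offset":[0,0,0],"turn":[0,0,0]}
    - {"offset":[0,0,0],"turn":[0,0,0]}
  jaw: 0
  squeeze: 20

```text
clock: 5.72
position: [0.5114, -0.185, 0.0458]
ee_rot: [76.2, 89.9, 67.5]
force: [-0.3, -0.8, 0.1]
grip_width: 0.0351
```

Run:
```python
from h import *
s,R=st()
```

```text
t 5.72 pos [ 0.5114 -0.185   0.0458] x [ 0.001  0.001 -1.   ] y [0.151 0.988 0.001] yaw_y 81.3 F [-0.3 -0.8  0.1] g 0.0351
```

Request:
jog_arm:
  steps:
    - {"offset":[0,0,0],"turn":[0,0,0]}
    - {"offset":[0,0,0],"turn":[0,0,0]}
    - {"offset":[0,0,0],"turn":[0,0,0]}
    - {"offset":[0,0,0],"turn":[0,0,0]}

```text
clock: 6.22
position: [0.5114, -0.1852, 0.0457]
ee_rot: [75.5, 89.9, 66.8]
force: [-0.1, -0.5, -0.1]
grip_width: 0.0233
```

Run:
```python
from h import *
s,R=st()
```

```text
t 6.22 pos [ 0.5114 -0.1852  0.0457] x [ 0.     0.001 -1.   ] y [0.151 0.988 0.001] yaw_y 81.3 F [-0.1 -0.5 -0.1] g 0.0233
```

Request:
jog_arm:
  steps:
    - {"offset":[0,0,0.03],"turn":[0,0,0]}
    - {"offset":[0,0,0.04],"turn":[0,0,0]}
    - {"offset":[0,0,0.04],"turn":[0,0,0]}
    - {"offset":[0,0,0],"turn":[0,0,0]}
    - {"offset":[0,0,0],"turn":[0,0,0]}

```text
clock: 6.85
position: [0.5084, -0.1837, 0.1558]
ee_rot: [163.5, 89.6, 154.8]
force: [0.2, 0.4, -1.4]
grip_width: 0.0237
```

Run:
```python
from h import *
s,R=st(); c=cap("scene"); crop(c,150,20,350,210,4,"s5.png")
```

```text
t 6.85 pos [ 0.5084 -0.1837  0.1558] x [-0.006  0.003 -1.   ] y [0.151 0.989 0.002] yaw_y 81.3 F [ 0.2  0.4 -1.4] g 0.0237
```

View pics/s5.png

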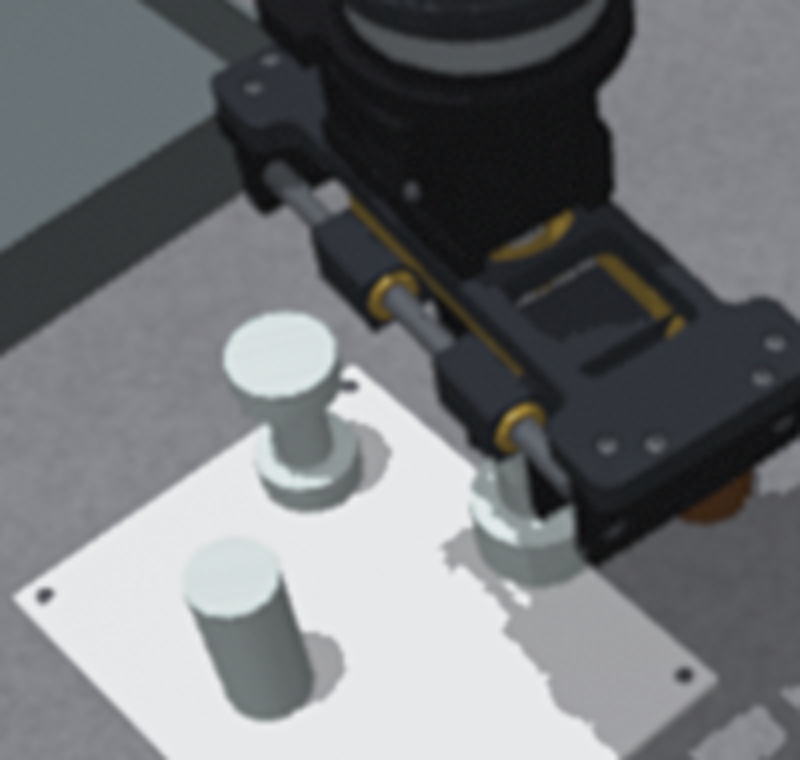

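The post is lifted (foot at crop (525,540)) and held upright, and force z of -1.4 N matches its weight. The spool and pillar haven't moved. Next I'll go over the caliper.

Request:
jog_arm:
  steps:
    - {"offset":[0.013,0.03,0],"turn":[0,0,0]}
    - {"offset":[0.013,0.03,0],"turn":[0,0,0]}
    - {"offset":[0.013,0.03,0],"turn":[0,0,0]}
    - {"offset":[0.013,0.03,0],"turn":[0,0,0]}
    - {"offset":[0.013,0.03,0],"turn":[0,0,0]}
    - {"offset":[0.013,0.03,0],"turn":[0,0,0]}
    - {"offset":[0.01,0.02,0],"turn":[0,0,0]}
    - {"offset":[0,0,0],"turn":[0,0,0]}
    - {"offset":[0,0,0],"turn":[0,0,0]}

```text
clock: 8.02
position: [0.5901, 0.0195, 0.1424]
ee_rot: [-165.3, 88.4, -174.3]
force: [-0.9, 0.2, -1.2]
grip_width: 0.0233
```

Run:
```python
from h import *
s,R=st()
```

```text
t 8.03 pos [0.5901 0.0195 0.1424] x [-0.028 -0.003 -1.   ] y [ 0.157  0.988 -0.007] yaw_y 81.0 F [-0.9  0.2 -1.2] g 0.0233
```

Request:
jog_arm:
  steps:
    - {"offset":[0.013,0.01,0],"turn":[0.2,-1.6,0]}
    - {"offset":[0,0,0],"turn":[0,0,0]}
    - {"offset":[0,0,-0.015],"turn":[0,0,0]}
    - {"offset":[0,0,-0.015],"turn":[0,0,0]}
    - {"offset":[0,0,0],"turn":[0,0,0]}
    - {"offset":[0,0,0],"turn":[0,0,0]}

```text
clock: 8.78
position: [0.6026, 0.0261, 0.1098]
ee_rot: [15.3, 90.0, 6.0]
force: [-0.3, 0.4, -1.7]
grip_width: 0.0233
```

Run:
```python
from h import *
s,R=st(); c=cap("scene"); crop(c,260,210,480,400,3.5,"s6.png"); t=cap("top"); crop(t,130,90,300,200,4.5,"t6.png")
```

```text
t 8.78 pos [0.6026 0.0261 0.1098] x [ 0.001  0.    -1.   ] y [0.162 0.987 0.   ] yaw_y 80.7 F [-0.3  0.4 -1.7] g 0.0233
```

View pics/s6.png

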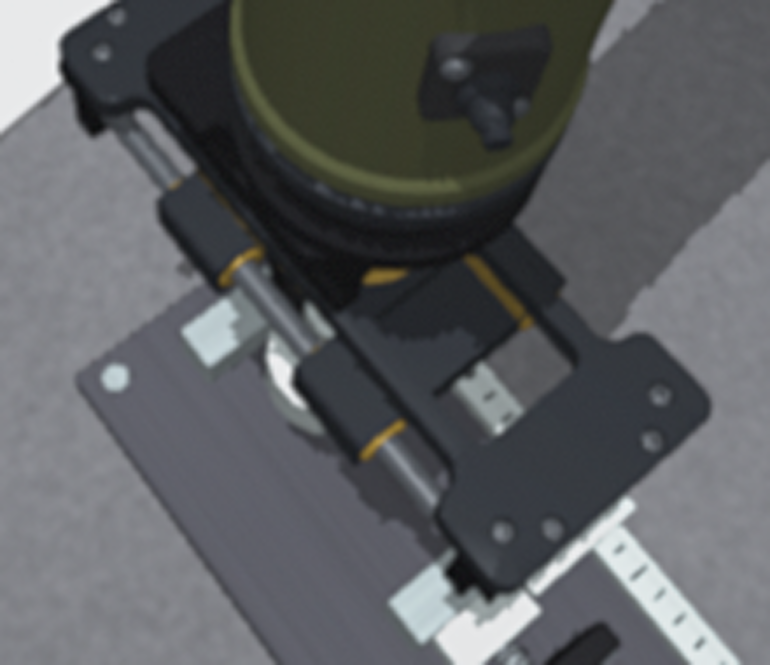

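View pics/t6.png

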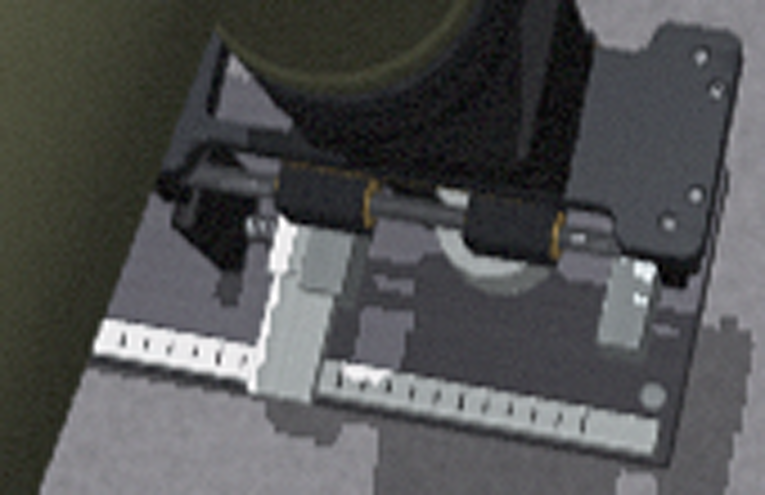

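The post is over the gap, with the foot about 13 mm off the fixed jaw. I'll descend.

Request:
jog_arm:
  steps:
    - {"offset":[0,0.002,-0.015],"turn":[0,0,0]}
    - {"offset":[0,0,-0.015],"turn":[0,0,0]}
    - {"offset":[0,0,-0.014],"turn":[0,0,0]}
    - {"offset":[0,0,0],"turn":[0,0,0]}
    - {"offset":[0,0,0],"turn":[0,0,0]}

```text
clock: 9.5
position: [0.6024, 0.0285, 0.0625]
ee_rot: [19.9, 90.0, 10.6]
force: [0.9, -0.2, -1.3]
grip_width: 0.0235
```

Run:
```python
from h import *
s,R=st(); c=cap("scene"); crop(c,260,210,480,400,3.5,"s7.png")
```

```text
t 9.5 pos [0.6024 0.0285 0.0625] x [ 0.001  0.    -1.   ] y [0.162 0.987 0.   ] yaw_y 80.7 F [ 0.9 -0.2 -1.3] g 0.0235
```

View pics/s7.png

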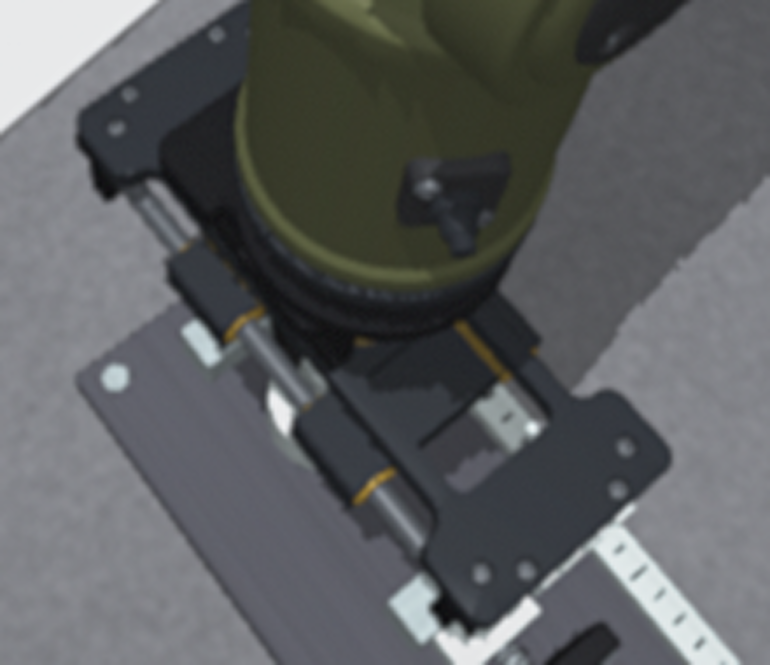

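The foot is 13 mm above the base. I'll lower it in small steps.

Request:
jog_arm:
  steps:
    - {"offset":[0,0,-0.006],"turn":[0,0,0]}
    - {"offset":[0,0,-0.004],"turn":[0,0,0]}
    - {"offset":[0,0,0],"turn":[0,0,0]}
    - {"offset":[0,0,0],"turn":[0,0,0]}

```text
clock: 10.05
position: [0.603, 0.0286, 0.0527]
ee_rot: [25.4, 89.9, 16.1]
force: [-0.6, -0.6, -2.1]
grip_width: 0.023
```

Request:
jog_arm:
  steps:
    - {"offset":[0,0,-0.002],"turn":[0,0,0]}
    - {"offset":[0,0,0],"turn":[0,0,0]}

```text
clock: 10.3
position: [0.6031, 0.0287, 0.0508]
ee_rot: [25.3, 89.9, 16.0]
force: [0.5, -0.1, -2.5]
grip_width: 0.0237
```

Request:
jog_arm:
  steps:
    - {"offset":[0,0,-0.002],"turn":[0,0,0]}
    - {"offset":[0,0,0],"turn":[0,0,0]}

```text
clock: 10.55
position: [0.6039, 0.0285, 0.0498]
ee_rot: [22.7, 89.8, 13.4]
force: [0.2, -0.8, -2.9]
grip_width: 0.0236
```

Run:
```python
from h import *
s,R=st()
```

```text
t 10.55 pos [0.6039 0.0285 0.0498] x [ 0.004  0.001 -1.   ] y [0.162 0.987 0.002] yaw_y 80.7 F [ 0.2 -0.8 -2.9] g 0.0236
```

Request:
jog_arm:
  steps:
    - {"offset":[0,0,-0.0015],"turn":[0,0,0]}
    - {"offset":[0,0,0],"turn":[0,0,0]}

```text
clock: 10.8
position: [0.6044, 0.0283, 0.0498]
ee_rot: [27.0, 89.7, 17.7]
force: [-0.1, 0.1, -1.9]
grip_width: 0.0233
```

Run:
```python
from h import *
s,R=st()
```

```text
t 10.8 pos [0.6044 0.0283 0.0498] x [ 0.005  0.002 -1.   ] y [0.162 0.987 0.002] yaw_y 80.7 F [-0.1  0.1 -1.9] g 0.0233
```

Request:
jog_arm:
  steps:
    - {"offset":[0,0,-0.002],"turn":[0,0,0]}
    - {"offset":[0,0,-0.001],"turn":[0,0,0]}

```text
clock: 11.05
position: [0.6047, 0.0281, 0.0496]
ee_rot: [39.4, 89.7, 30.0]
force: [-3.0, 0.3, 6.5]
grip_width: 0.0236
```

Run:
```python
from h import *
s,R=st()
t=cap("top"); crop(t,130,90,300,200,4.5,"t8.png"); c=cap("scene"); crop(c,260,210,480,400,3.5,"s8.png")
```

```text
t 11.05 pos [0.6047 0.0281 0.0496] x [ 0.005  0.003 -1.   ] y [0.162 0.987 0.004] yaw_y 80.7 F [-3.   0.3  6.5] g 0.0236
```

View pics/t8.png

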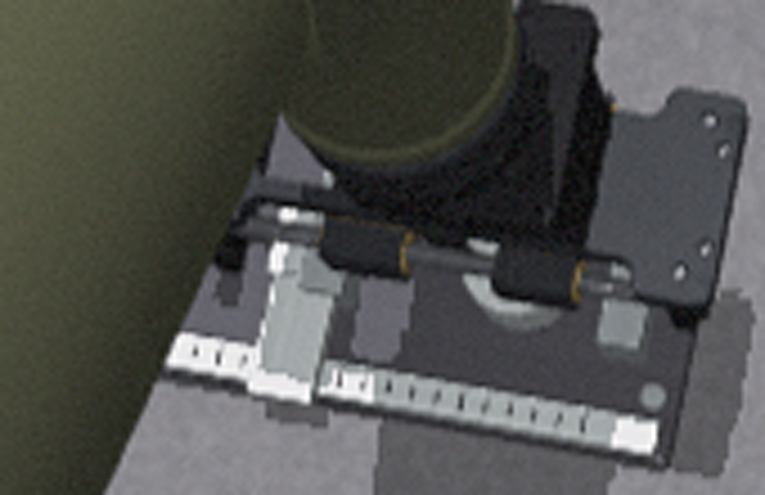

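The foot is down: 6.5 N upward at TCP z 0.0496, against 0.0497 expected. I'll relieve the press and open.

Request:
jog_arm:
  steps:
    - {"offset":[0,0,0],"turn":[0,0,0]}
    - {"offset":[0,0,0],"turn":[0,0,0]}

```text
clock: 11.4
position: [0.6047, 0.0281, 0.0496]
ee_rot: [39.8, 89.7, 30.4]
force: [-0.4, -0.9, 2.4]
grip_width: 0.0231
```

Request:
jog_arm:
  steps:
    - {"offset":[0,0,0],"turn":[0,0,0]}
    - {"offset":[0,0,0],"turn":[0,0,0]}
    - {"offset":[0,0,0],"turn":[0,0,0]}
    - {"offset":[0,0,0],"turn":[0,0,0]}
    - {"offset":[0,0,0],"turn":[0,0,0]}
    - {"offset":[0,0,0],"turn":[0,0,0]}
    - {"offset":[0,0,0],"turn":[0,0,0]}
    - {"offset":[0,0,0],"turn":[0,0,0]}
  jaw: 0.8

```text
clock: 12.4
position: [0.605, 0.0283, 0.0489]
ee_rot: [34.5, 89.7, 25.2]
force: [0.6, 0.3, 0.2]
grip_width: 0.0693
```

Run:
```python
from h import *
s,R=st()
```

```text
t 12.4 pos [0.605  0.0283 0.0489] x [ 0.005  0.003 -1.   ] y [0.162 0.987 0.003] yaw_y 80.7 F [0.6 0.3 0.2] g 0.0693
```

Request:
jog_arm:
  steps:
    - {"offset":[0,0,0.02],"turn":[0,0,0]}
    - {"offset":[0,0,0.03],"turn":[0,0,0]}
    - {"offset":[0,0,0.04],"turn":[0,0,0]}
    - {"offset":[0,0,0.04],"turn":[0,0,0]}
    - {"offset":[0,0,0],"turn":[0,0,0]}
    - {"offset":[0,0,0],"turn":[0,0,0]}

```text
clock: 13.15
position: [0.6055, 0.0274, 0.1894]
ee_rot: [27.9, 89.4, 18.5]
force: [0.7, -0.0, -0.5]
grip_width: 0.0692
```

Run:
```python
from h import *
s,R=st()
w=cap("wrist"); cv2.imwrite("pics/w9.png",w["pixels"][:,:,::-1]); c=cap("scene"); crop(c,260,210,480,400,3.5,"s9.png")
```

```text
t 13.15 pos [0.6055 0.0274 0.1894] x [ 0.01   0.003 -1.   ] y [0.163 0.987 0.005] yaw_y 80.6 F [ 0.7 -0.  -0.5] g 0.0692
```

View pics/w9.png

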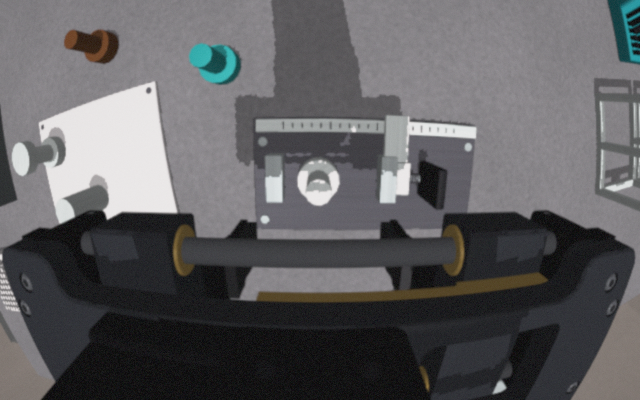

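View pics/s9.png

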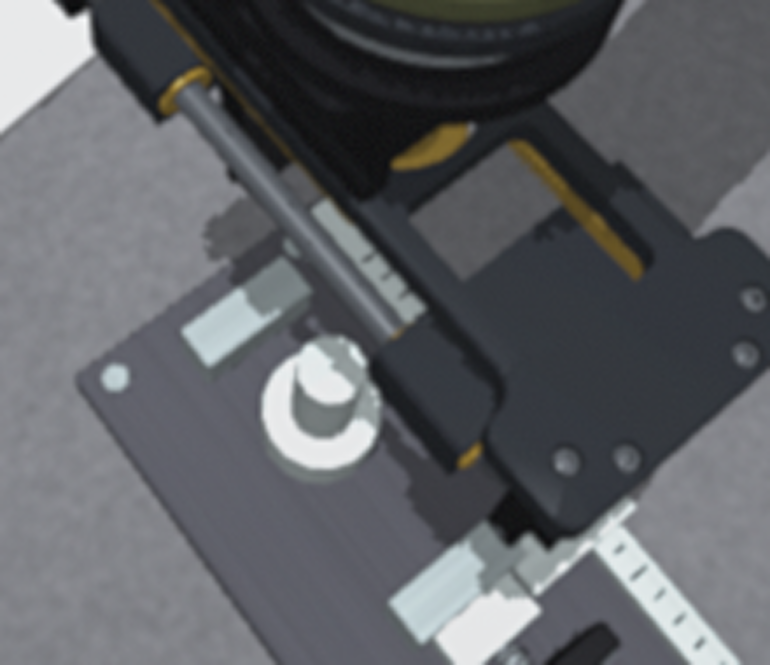

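Wrist and scene views both show the post upright and released, at wrist (318,182) with the jaws at (274,180) and (389,180). Next I'll shut the fingers and go behind the thumb tab (wrist (433,185)).

Request:
jog_arm:
  steps:
    - {"offset":[0.004,0.025,0],"turn":[-0.2,0.6,0]}
    - {"offset":[0.004,0.025,0],"turn":[0,0,0]}
    - {"offset":[0.004,0.025,0],"turn":[0,0,0]}
    - {"offset":[0.004,0.025,0],"turn":[0,0,0]}
    - {"offset":[0.004,0.025,0],"turn":[0,0,0]}
    - {"offset":[0.004,0.025,0],"turn":[0,0,0]}
    - {"offset":[0.002,0.015,0],"turn":[0,0,0]}
    - {"offset":[0,0,0],"turn":[0,0,0]}
    - {"offset":[0,0,0],"turn":[0,0,0]}
    - {"offset":[0,0,0],"turn":[0,0,0]}
  jaw: 0
  squeeze: 40

```text
clock: 14.5
position: [0.63, 0.1976, 0.1844]
ee_rot: [-139.1, 89.4, -148.8]
force: [0.8, 0.2, -0.6]
grip_width: 0.0006
```

```bash
cat >> h.py <<'E'
O=np.array([.5963,-.0087]); _a=np.radians(80.0); ex=np.array([np.cos(_a),np.sin(_a)]); ey=np.array([-ex[1],ex[0]])
def cal(p): d=np.asarray(p)[:2]-O; return np.round([d@ex,d@ey],4)
def wor(x,y): return O+x*ex+y*ey
E
python3 - <<'E'
from h import *
s,R=st(); print(cal(s["position"]),wor(.2,0)-s["position"][:2])
E
```

```text
t 14.5 pos [0.63   0.1976 0.1844] x [-0.008 -0.005 -1.   ] y [ 0.167  0.986 -0.006] yaw_y 80.4 F [ 0.8  0.2 -0.6] g 0.0006
[0.209  0.0027] [ 0.00107246 -0.0093482 ]
```

Request:
jog_arm:
  steps:
    - {"offset":[0.002,0,-0.02],"turn":[0.3,-0.5,0]}
    - {"offset":[0,0,-0.03],"turn":[0,0,0]}
    - {"offset":[0,0,-0.03],"turn":[0,0,0]}
    - {"offset":[0,0,0],"turn":[0,0,0]}
    - {"offset":[0,0,0],"turn":[0,0,0]}

```text
clock: 15.12
position: [0.634, 0.192, 0.106]
ee_rot: [18.1, 89.7, 8.0]
force: [-0.0, -0.5, 0.1]
grip_width: 0.0004
```

Run:
```python
from h import *
s,R=st(); print(cal(s["position"]))
w=cap("wrist"); cv2.imwrite("pics/w10.png",w["pixels"][:,:,::-1]);t=cap("top"); crop(t,100,60,320,220,3.6,"t10.png")
```

```text
t 15.12 pos [0.634 0.192 0.106] x [ 0.005  0.001 -1.   ] y [0.175 0.985 0.002] yaw_y 79.9 F [-0.  -0.5  0.1] g 0.0004
[ 0.2042 -0.0023]
```

View pics/w10.png

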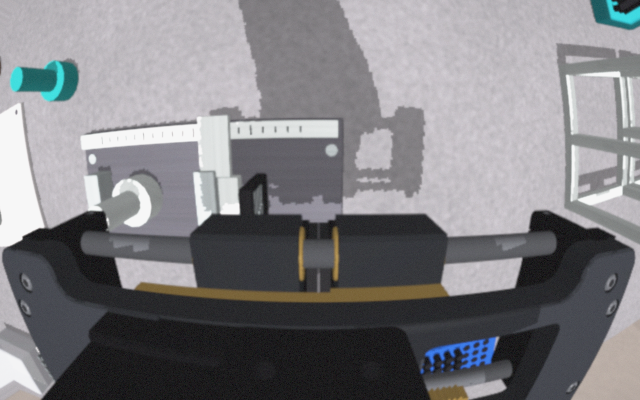

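View pics/t10.png

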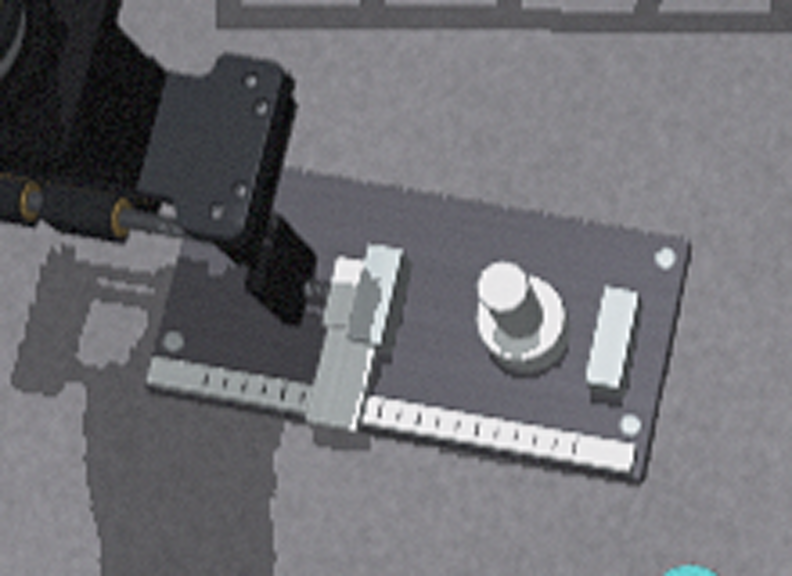

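The post stands at top-crop (520,330) between the jaws, and the shut fingers are behind the tab at (285,270). I'll lower beside it.

Request:
jog_arm:
  steps:
    - {"offset":[-0.002,0,-0.02],"turn":[-0.1,0.3,0]}
    - {"offset":[0,0,-0.02],"turn":[0,0,0]}
    - {"offset":[0,0,-0.01],"turn":[0,0,0]}
    - {"offset":[0,0,0],"turn":[0,0,0]}
    - {"offset":[0,0,0],"turn":[0,0,0]}

```text
clock: 15.85
position: [0.6319, 0.1927, 0.0532]
ee_rot: [-37.8, 90.0, -47.9]
force: [1.0, 0.2, 0.5]
grip_width: 0.0005
```

Run:
```python
from h import *
s,R=st(); print(cal(s["position"]))
```

```text
t 15.85 pos [0.6319 0.1927 0.0532] x [ 0. -0. -1.] y [ 0.174  0.985 -0.   ] yaw_y 80.0 F [1.  0.2 0.5] g 0.0005
[ 2.045e-01 -1.000e-04]
```

Request:
jog_arm:
  steps:
    - {"offset":[-0.001,-0.006,0],"turn":[0,0,0]}
    - {"offset":[-0.001,-0.006,0],"turn":[0,0,0]}
    - {"offset":[-0.001,-0.006,0],"turn":[0,0,0]}
    - {"offset":[-0.001,-0.006,0],"turn":[0,0,0]}
    - {"offset":[-0.001,-0.006,0],"turn":[0,0,0]}
    - {"offset":[-0.001,-0.006,0],"turn":[0,0,0]}
    - {"offset":[-0.001,-0.006,0],"turn":[0,0,0]}
    - {"offset":[0,0,0],"turn":[0,0,0]}

```text
clock: 16.85
position: [0.6256, 0.1478, 0.055]
ee_rot: [32.6, 89.8, 22.5]
force: [0.3, -0.6, -0.1]
grip_width: 0.0008
```

Run:
```python
from h import *
s,R=st(); print(cal(s["position"]))
t=cap("top"); crop(t,100,60,320,220,3.6,"t11.png")
```

```text
t 16.85 pos [0.6256 0.1478 0.055 ] x [ 0.003  0.001 -1.   ] y [0.175 0.985 0.002] yaw_y 79.9 F [ 0.3 -0.6 -0.1] g 0.0008
[ 0.1592 -0.0016]
```

View pics/t11.png

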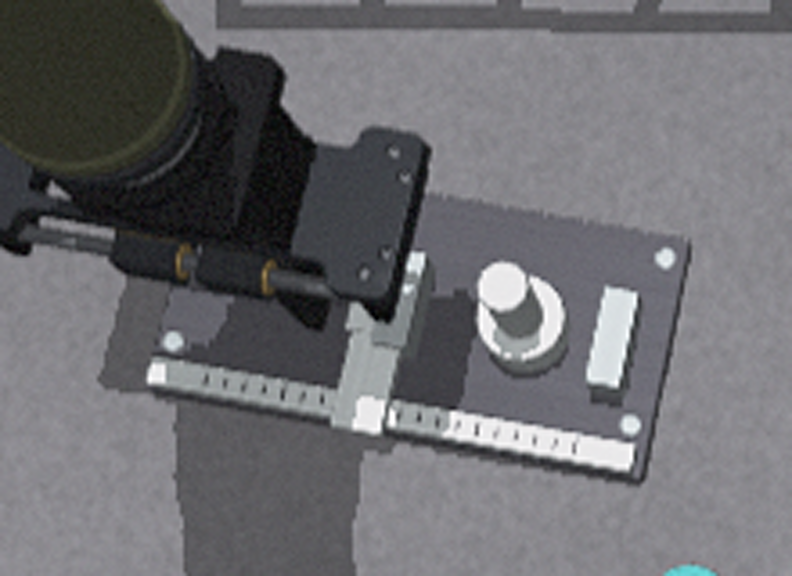

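The sliding jaw has moved along with the tab and the post hasn't been disturbed. I'll continue.

Request:
jog_arm:
  steps:
    - {"offset":[-0.001,-0.005,0],"turn":[0,0,0]}
    - {"offset":[-0.001,-0.005,0],"turn":[0,0,0]}
    - {"offset":[-0.001,-0.005,0],"turn":[0,0,0]}
    - {"offset":[-0.001,-0.005,-0.001],"turn":[0,0,0]}
    - {"offset":[-0.001,-0.005,0],"turn":[0,0,0]}
    - {"offset":[0,0,0],"turn":[0,0,0]}

```text
clock: 17.65
position: [0.6207, 0.1221, 0.0543]
ee_rot: [35.6, 89.7, 25.6]
force: [0.1, -0.1, 0.3]
grip_width: 0.0005
```

Run:
```python
from h import *
s,R=st(); print(cal(s["position"]))
t=cap("top"); crop(t,100,60,320,220,3.6,"t12.png")
```

```text
t 17.65 pos [0.6207 0.1221 0.0543] x [ 0.004  0.002 -1.   ] y [0.174 0.985 0.003] yaw_y 80.0 F [ 0.1 -0.1  0.3] g 0.0005
[ 0.1331 -0.0013]
```

View pics/t12.png

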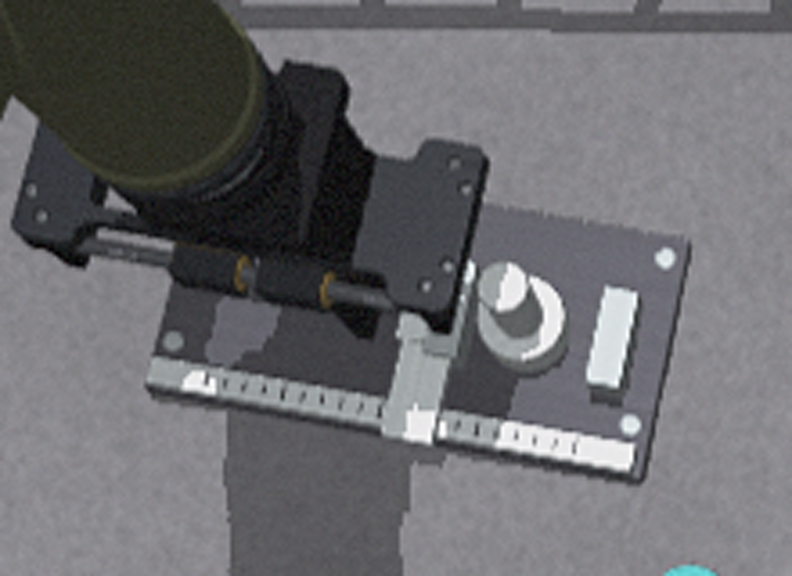

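Request:
jog_arm:
  steps:
    - {"offset":[-0.0007,-0.004,0],"turn":[-0.1,0.2,0]}
    - {"offset":[-0.0007,-0.004,0],"turn":[0,0,0]}
    - {"offset":[-0.0007,-0.004,0],"turn":[0,0,0]}
    - {"offset":[0,0,0],"turn":[0,0,0]}

```text
clock: 18.2
position: [0.6184, 0.111, 0.0542]
ee_rot: [76.3, 89.9, 66.4]
force: [-0.1, 0.8, -0.1]
grip_width: 0.0007
```

Run:
```python
from h import *
s,R=st(); print(cal(s["position"]), "Fx_cal",s["force"][:2]@ex)
```

```text
t 18.2 pos [0.6184 0.111  0.0542] x [ 0.001  0.002 -1.   ] y [0.173 0.985 0.002] yaw_y 80.1 F [-0.1  0.8 -0.1] g 0.0007
[ 0.1217 -0.001 ] Fx_cal 0.7289190992433509
```

Request:
jog_arm:
  steps:
    - {"offset":[-0.0004,-0.0025,0],"turn":[0,0,0]}
    - {"offset":[-0.0004,-0.0025,0],"turn":[0,0,0]}
    - {"offset":[0,0,0],"turn":[0,0,0]}

```text
clock: 18.58
position: [0.6176, 0.1062, 0.0543]
ee_rot: [79.1, 89.9, 69.2]
force: [-0.2, 1.1, 0.5]
grip_width: 0.0001
```

Run:
```python
from h import *
s,R=st(); print(cal(s["position"]), "Fx_cal",s["force"][:2]@ex)
```

```text
t 18.57 pos [0.6176 0.1062 0.0543] x [ 0.001  0.002 -1.   ] y [0.172 0.985 0.002] yaw_y 80.1 F [-0.2  1.1  0.5] g 0.0001
[ 0.1169 -0.001 ] Fx_cal 1.0580111046572125
```

Request:
jog_arm:
  steps:
    - {"offset":[-0.0003,-0.002,0],"turn":[0,0,0]}
    - {"offset":[-0.0003,-0.002,0],"turn":[0,0,0]}
    - {"offset":[0,0,0],"turn":[0,0,0]}

```text
clock: 18.95
position: [0.6169, 0.1022, 0.0543]
ee_rot: [83.3, 89.9, 73.4]
force: [0.7, 1.5, -0.5]
grip_width: 0.0001
```

Run:
```python
from h import *
s,R=st(); print(cal(s["position"]), "Fx_cal",s["force"][:2]@ex)
t=cap("top"); crop(t,100,60,320,220,3.6,"t13.png")
c=cap("scene"); crop(c,260,210,480,400,3.5,"s13.png")
```

```text
t 18.95 pos [0.6169 0.1022 0.0543] x [ 0.001  0.002 -1.   ] y [0.172 0.985 0.003] yaw_y 80.1 F [ 0.7  1.5 -0.5] g 0.0001
[ 0.1128 -0.001 ] Fx_cal 1.595620593518835
```

View pics/t13.png

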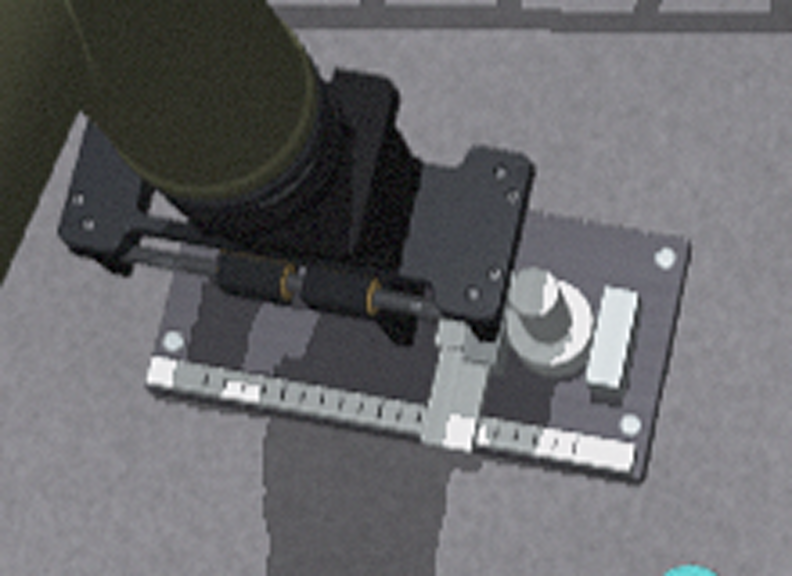

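View pics/s13.png

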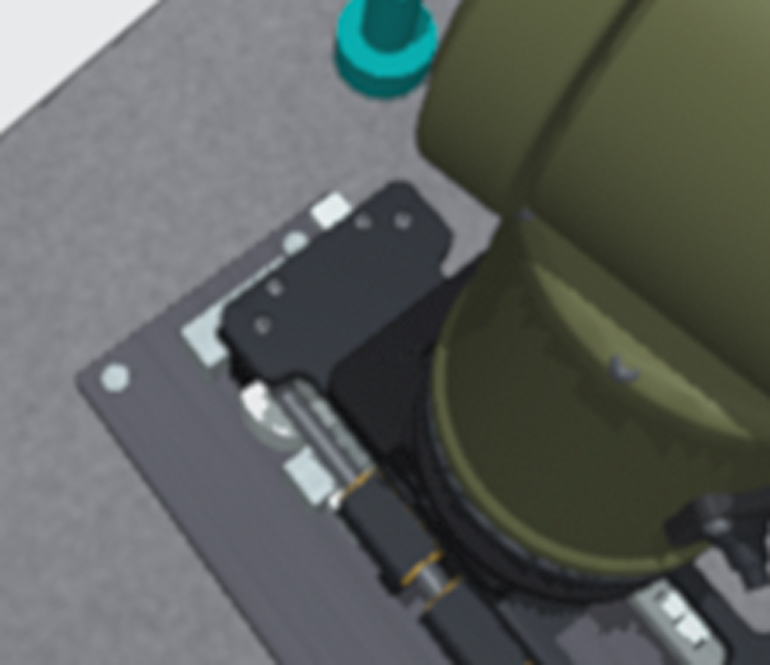

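The jaw is now pushing the foot. In the top crop a gap of about 5 mm is still left at the fixed jaw (595,330). Force is 1.6 N, which is sliding only.

Request:
jog_arm:
  steps:
    - {"offset":[-0.0003,-0.002,0],"turn":[0,0,0]}
    - {"offset":[-0.0003,-0.002,0],"turn":[0,0,0]}
    - {"offset":[0,0,0],"turn":[0,0,0]}

```text
clock: 19.42
position: [0.6165, 0.1003, 0.0544]
ee_rot: [83.4, 89.7, 73.6]
force: [0.6, 3.6, 0.3]
grip_width: 0.0002
```

Run:
```python
from h import *
s,R=st(); print(cal(s["position"]), "Fx_cal",s["force"][:2]@ex)
```

```text
t 19.43 pos [0.6165 0.1003 0.0544] x [ 0.001  0.005 -1.   ] y [0.171 0.985 0.005] yaw_y 80.2 F [0.6 3.6 0.3] g 0.0002
[ 0.1109 -0.001 ] Fx_cal 3.627395005788982
```

Force has risen to 3.6 N, so the jaws are bearing on the foot. I'll press into the spring.

Request:
jog_arm:
  steps:
    - {"offset":[-0.0007,-0.004,0],"turn":[0,0,0]}
    - {"offset":[-0.0007,-0.004,0],"turn":[0,0,0]}
    - {"offset":[0,-0.001,0],"turn":[0,0,0]}

```text
clock: 19.8
position: [0.6154, 0.0939, 0.0545]
ee_rot: [82.2, 89.5, 72.5]
force: [1.2, 7.0, -0.9]
grip_width: 0.0007
```

Run:
```python
from h import *
s,R=st(); print(cal(s["position"]), "Fx_cal",s["force"][:2]@ex)
```

```text
t 19.8 pos [0.6154 0.0939 0.0545] x [ 0.003  0.008 -1.   ] y [0.169 0.986 0.009] yaw_y 80.3 F [ 1.2  7.  -0.9] g 0.0007
[ 0.1043 -0.001 ] Fx_cal 7.066948775417674
```

Force is 7 N and the TCP went 6.6 mm further in, so the tab has sunk about 6 to 8 mm. I'll hold it there and look.

Request:
jog_arm:
  steps:
    - {"offset":[0,-0.001,0],"turn":[0,0,0]}
    - {"offset":[0,-0.001,0],"turn":[0,0,0]}
    - {"offset":[0,-0.001,0],"turn":[0,0,0]}
    - {"offset":[0,-0.001,0],"turn":[0,0,0]}

```text
clock: 20.3
position: [0.6155, 0.0942, 0.0546]
ee_rot: [86.1, 89.1, 76.5]
force: [0.4, 6.0, -1.1]
grip_width: 0.0006
```

Run:
```python
from h import *
s,R=st(); print(cal(s["position"]), "Fx_cal",s["force"][:2]@ex)
t=cap("top"); crop(t,100,60,320,220,3.6,"t14.png")
w=cap("wrist"); cv2.imwrite("pics/w14.png",w["pixels"][:,:,::-1])
```

```text
t 20.3 pos [0.6155 0.0942 0.0546] x [ 0.004  0.015 -1.   ] y [0.166 0.986 0.015] yaw_y 80.4 F [ 0.4  6.  -1.1] g 0.0006
[ 0.1047 -0.001 ] Fx_cal 5.941124081296413
```

View pics/t14.png

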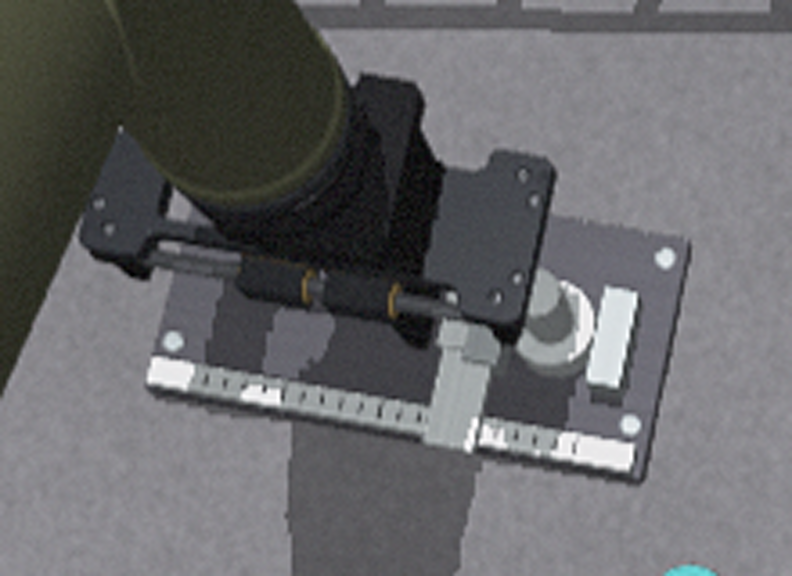

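View pics/w14.png

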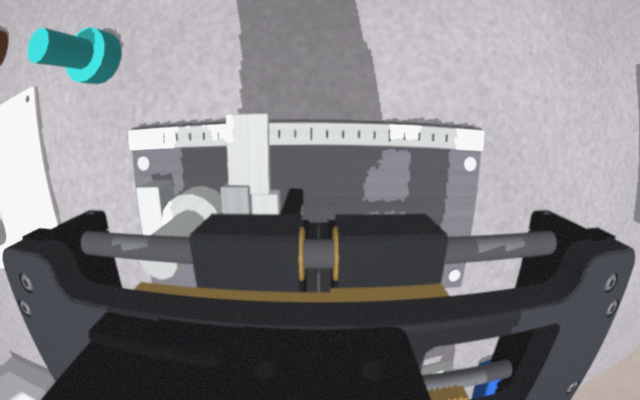

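Run:
```python
from h import *
c=cap("scene"); crop(c,280,250,420,390,5,"s14.png")
```

```text
(no output)
```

View pics/s14.png

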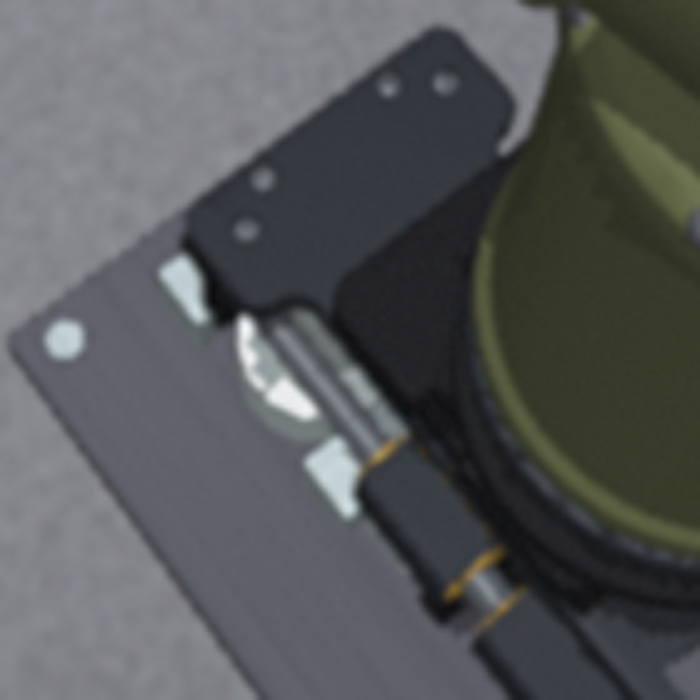

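Run:
```python
from h import *
c=cap("scene")
def U(x,y,k,x0,y0): return ((x+.5)/k-.5+x0,(y+.5)/k-.5+y0)
a=onz(c,*U(206,327,5,280,250),.036); b=onz(c,*U(304,458,5,280,250),.036); e=onz(c,*U(348,521,5,280,250),.036)
print(cal(a),cal(b),cal(e),cal(b)-cal(a))
```

```text
[ 0.0012 -0.0235] [ 0.0432 -0.0239] [ 0.0621 -0.0248] [ 0.042  -0.0004]
```

The scene shows an opening of about 42 to 43 mm against 44 mm when shut on the foot, so both jaws bear. I'll back off along +x.

Request:
jog_arm:
  steps:
    - {"offset":[0.001,0.004,0],"turn":[-0.8,0.2,0]}
    - {"offset":[0.001,0.005,0],"turn":[0,0,0]}
    - {"offset":[0.001,0.008,0],"turn":[0,0,0]}
    - {"offset":[0.0015,0.01,0],"turn":[0,0,0]}
    - {"offset":[0.002,0.012,0],"turn":[0,0,0]}
    - {"offset":[0.002,0.012,0],"turn":[0,0,0]}
    - {"offset":[0.002,0.012,0],"turn":[0,0,0]}
    - {"offset":[0,0,0],"turn":[0,0,0]}

```text
clock: 21.5
position: [0.6259, 0.157, 0.0539]
ee_rot: [-100.7, 89.6, -110.4]
force: [0.0, -0.4, 0.2]
grip_width: 0.0002
```

Run:
```python
from h import *
s,R=st(); print(cal(s["position"]))
```

```text
t 21.5 pos [0.6259 0.157  0.0539] x [-0.002 -0.006 -1.   ] y [ 0.168  0.986 -0.006] yaw_y 80.3 F [ 0.  -0.4  0.2] g 0.0002
[ 0.1684 -0.0003]
```

Request:
jog_arm:
  steps:
    - {"offset":[0.001,0.01,0.02],"turn":[0,0,0]}
    - {"offset":[0.001,0.01,0.03],"turn":[0,0,0]}
    - {"offset":[0,0.03,0.03],"turn":[0,0,0]}
    - {"offset":[0,0.04,0.03],"turn":[0,0,0]}
    - {"offset":[0,0.05,0.02],"turn":[0,0,0]}
    - {"offset":[0,0.05,0],"turn":[0,0,0]}
    - {"offset":[0,0.05,0],"turn":[0,0,0]}
    - {"offset":[0,0,0],"turn":[0,0,0]}
    - {"offset":[0,0,0],"turn":[0,0,0]}

```text
clock: 22.62
position: [0.6292, 0.4037, 0.2032]
ee_rot: [7.7, 89.4, -2.4]
force: [0.7, -0.6, -0.3]
grip_width: 0.0005
```

Run:
```python
from h import *
s,R=st(); print(cal(s["position"]))
t=cap("top"); crop(t,130,90,300,200,4.5,"t15.png"); c=cap("scene"); cv2.imwrite("pics/s15.png",c["pixels"][:,:,::-1]); crop(c,270,230,430,390,4.5,"s15c.png")
```

```text
t 22.62 pos [0.6292 0.4037 0.2032] x [ 0.01 -0.   -1.  ] y [0.175 0.985 0.001] yaw_y 79.9 F [ 0.7 -0.6 -0.3] g 0.0005
[0.4118 0.0392]
```

View pics/t15.png

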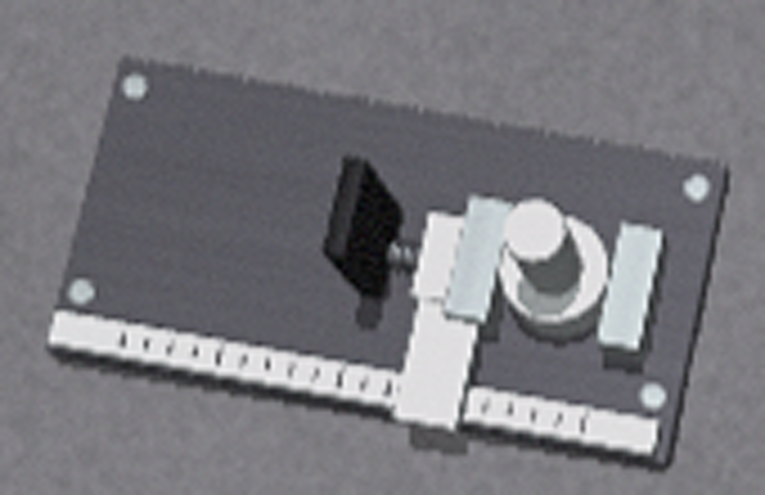

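View pics/s15.png

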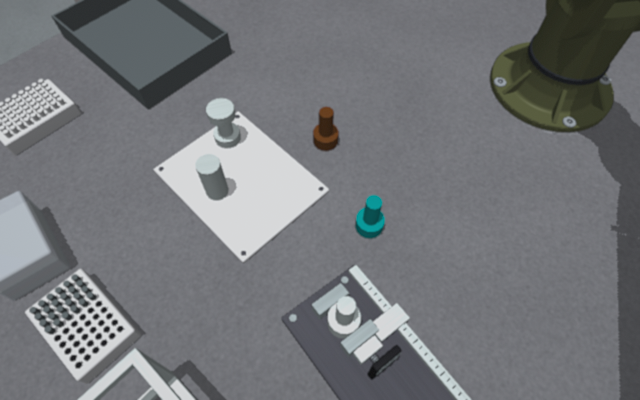

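View pics/s15c.png

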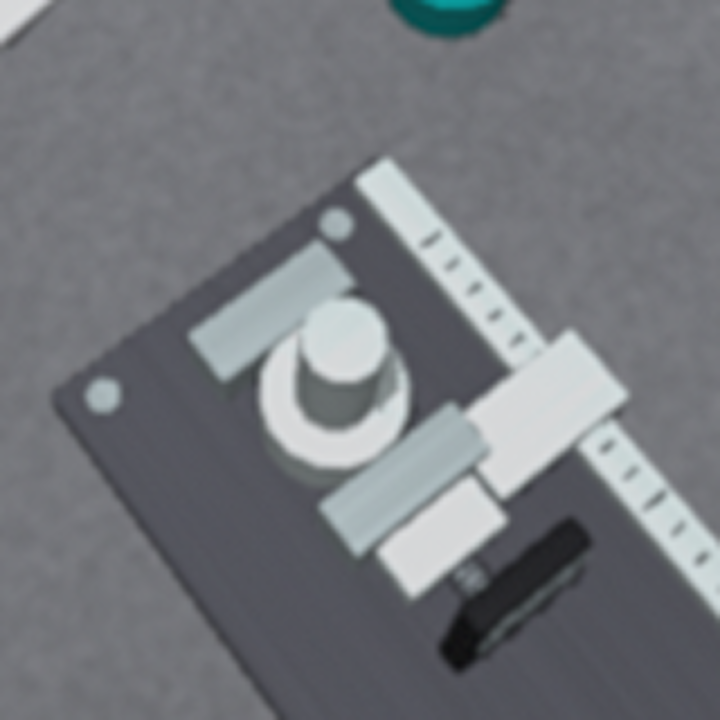

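Run:
```python
from h import *
c=cap("scene");t=cap("top")
def U(x,y,k,x0,y0): return ((x+.5)/k-.5+x0,(y+.5)/k-.5+y0)
T=lambda x,y,z:cal(onz(t,*U(x,y,4.5,130,90),z)); S=lambda x,y,z:cal(onz(c,*U(x,y,4.5,270,230),z))
print("top fixed",T(622,222,.036),T(598,342,.036),"slide",T(511,203,.036),T(477,322,.036),"foot",T(553,267,.037),"shank",T(537,228,.087))
print("scene fixed",S(226,384,.036),"slide",S(320,507,.036),S(455,403,.036),"foot",S(335,396,.037),"shank",S(345,340,.087))
```

```text
top fixed [-0.0003 -0.0254] [-0.0011  0.0248] slide [ 0.0452 -0.025 ] [0.048  0.0257] foot [ 0.0228 -0.0018] shank [ 0.0214 -0.0024]
scene fixed [ 0.0004 -0.0244] slide [ 0.0445 -0.0244] [0.0449 0.0252] foot [ 0.0225 -0.0015] shank [ 0.0219 -0.0009]
```

Measured opening is 44 to 46 mm (44 nominal). The post is at caliper x 22 mm, y -2 mm, and upright. The tab has sprung back and the arm is clear. Handing in.

Run:
```python
from h import *
from bench import ticket
st(); print(ticket.finish_job())
```

```text
t 22.82 pos [0.629  0.403  0.2025] x [ 0.008  0.    -1.   ] y [0.176 0.984 0.001] yaw_y 79.9 F [ 0.7 -0.1 -0.1] g 0.0003
the job is handed in; nothing more can be done
None
```

I stood the post upright between the open caliper jaws and let go of it. I then pushed the thumb tab until both jaws bore on the foot, and handed the job in at 22.8 s of the 54 s allowed. The hand-in gave no verdict.

- **Closing:** the push reached 6–7 N. From where the jaws began to bear, the finger went in another 6–7 mm and held there for over half a second, so the tab sank well past the 2 mm needed. I inferred that from force and finger travel, not by measuring the tab directly.
- **Jaw opening:** after backing off, the scene view gave 44–45 mm (44 mm is shut on the foot). The top view's two edges gave 45.5 and 49 mm. The 49 mm reading disagrees with the rest; I put it down to a poorly picked corner pixel on the sliding jaw, because the scene view and the foot position both fit 44 mm.
- **Post:** it stands at caliper x ≈ 22 mm, y ≈ -2 mm, and looks upright in both views.
- **Everything else:** the tab looks sprung back and the arm is well clear. The pillar, the spool and both look-alikes look unmoved in the last picture.

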